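# Lay the standing slide box flat in the drying tray

### The job

The taller of the two microscope-slide boxes was left standing on end in the steel tray. Without gripping or lifting it, push it over towards the tray's end wall so that it lies flat on its back with the lid side up, then push it along the tray until its leading end sits square against the end wall. Leave the short box standing where it is, and do not disturb the dropper bottle or the beaker.

Things in the scene. Friction and masses are not known exactly. Their poses are not given: they have to be found in the camera images.
- tall_box: Closed grey slide box on end, 38 mm thick (own x), 98 wide (own y), 175 tall (own z), 0.25-0.5 kg. Origin: centre of its foot end, on the tray floor. Own +x points out of its plain back, towards the tray's end wall; own -x out of the lid face (paper card on it). Within 0.1 rad of square to the tray, in its left or right half. Pushed high it tips, low it slides.
- tall_box_lid (a point): Centre of the tall box's lid face, 19 mm from its mid-plane along own -x and 87.5 mm from the foot end. 41 mm above the bench when the box lies flat, lid up, in the tray.
- tall_box_end (a point): Centre of the tall box's free end, the top while it stands (175 mm from the origin along own z); once the box is tipped this is the leading end, towards the end wall.
- tray: Fixed steel tray 360 mm long (own x), 300 wide (own y), floor 3 thick. Origin: centre of its underside. At own +x an end wall 30 mm high, inner face at own x = +0.174; 8 mm rims on both long sides (own y = +-0.146); open at own -x, where both boxes stand. The tall box, once tipped, lies about 60 to 110 mm short of the wall.
- short_box: Bystander: a like grey slide box, but short, 38 mm thick (own x), 85 mm wide (own y), 95 mm tall, standing on end in the tray's other half, its centre 140 mm across from the tall box's. Origin: centre of its underside.
- dropper: Bystander: clear plastic dropper bottle with a thin nozzle, 38 mm across, 108 mm tall, on the bench beyond the end wall. Origin: centre of its underside.
- beaker: Bystander: glass beaker 68 mm across, 85 mm tall, on the bench beyond the tray's open end. Origin: centre of its underside.

How it is judged (in metres and radians):
On the way, in this order (a step that is already met when the one before it is completed fails the run):
1. the tall box has been tipped onto its back and lies flat, lid up, in the tray (angle between tall_box's own z axis and vertical between 1.5 and 1.64 rad and height (world z) of tall_box_lid between 0.036 and 0.046 m and y of tall_box_lid in the frame of tray between -0.11 and 0.11 m), for 0.2 s.
2. lying flat, it has been pushed up square against the end wall (angle between tall_box's own z axis and vertical between 1.5 and 1.64 rad and height (world z) of tall_box_lid between 0.036 and 0.046 m and x of tall_box_end in the frame of tray between 0.168 and 0.178 m and angle between the z axis of tall_box and the x axis of tray, either way round below 0.08 rad), for 0.2 s.
At the end, for the whole second after the job is handed in: The tall box lies flat (within 4 degrees) on its back, lid up, in the tray, at rest, its leading end within 6 mm of the end wall at its centre and square to it within 4.5 degrees; the short box, dropper bottle and beaker stand upright where they were (all of step 2 and y of tall_box_lid in the frame of tray between -0.11 and 0.11 m and angle between each of short_box, dropper, beaker's own z axis and vertical below 0.1 rad and linear speed of tall_box below 0.02 m/s and angular speed of tall_box below 0.1 rad/s); the robot touches nothing.
It fails at once if the tall box was lifted off the tray (height (world z) of tall_box_lid above 0.125 m or (angle between tall_box's own z axis and vertical between 1.35 and 1.79 rad and height (world z) of tall_box_lid above 0.075 m)).
It fails at once if the short box was moved more than 15 mm or tipped (distance of short_box from where it was at the start of the episode above 0.015 m or angle between short_box's own z axis and vertical above 0.2 rad).
It fails at once if the dropper bottle was moved more than 15 mm or tipped (distance of dropper from where it was at the start of the episode above 0.015 m or angle between dropper's own z axis and vertical above 0.2 rad).
It fails at once if the beaker was moved more than 15 mm or tipped (distance of beaker from where it was at the start of the episode above 0.015 m or angle between beaker's own z axis and vertical above 0.2 rad).
It also fails if it takes over 43 s, if anything falls off the work surface, if the arm or the gripper's body presses on something with over 40 N, if the wrist force passes 120 N, or if a joint passes its speed limit or range.

### The arm

A 6-joint arm with a two-finger parallel gripper is mounted at the origin on the work surface. World frame = base frame: x ahead of the robot, y to its left, z up, the work surface at z = 0. Lengths are in mm, angles in rad, forces in N, time in s.
With the tool pointing down it reaches from about 425 to 925 mm from the base axis. Payload 12.5 kg.
Tool frame: the origin (TCP) lies between the finger pads; the fingertips stand 17 mm ahead of it and the grasp point (between the pads) lies 2 mm behind it; z points along the fingers, y is the line along which they close (so a half turn about z gives the same grasp; the last joint's range is limited). The gripper opens to 85 mm and grips with 20 to 120 N. Pads are 22 mm wide; open, the fingers measure 114 mm over their backs; the gripper's body (76 mm by 85 mm) begins 54 mm behind the grasp point. The pads swing forward as they close: fully open they stand 13 mm farther back than shut.
Start: joints at [1.155, 0.491, 1.559, -0, 1.092, -0.106], TCP at [190.525, 595.267, 248.327] pointing down, gripper open.
Joint ranges: [-3.1, 3.1], [-0.84, 2.19], [0.05, 2.79], [-1.13, 4.28], [0.06, 2.93], [-2.69, 2.69]. Speed limits (rad/s): [2.22, 2.22, 2.79, 3.14, 3.14, 3.14].

### API

Orientations are given as a 3x3 rotation matrix whose columns are the frame's x, y, z axes.
In Python, from rig import ctrl, snapshot, calibration, job gives the robot as it stands. The module is installed in compiled form; this text tells all that it offers.
- The arm moves only by the shell command python3 -m jog 'ROWS' [FORCE]. ROWS is a JSON object of lists of equal length, an entry for each row: "twist": the turn, a rotation vector about the tool's x, y, z in rad, a list of three; "travel": the shift along the tool's x, y, z in cm, a list of three; "gripper": the finger opening in cm, from 0 to 8.54. In form: {"twist": [[rx, ry, rz], ...], "travel": [[x, y, z], ...], "gripper": [gripper, ...]}. A call has 1 to 20 rows; each row is the pose to reach, as a shift and turn from the pose commanded when the call began, along the tool's axes at that moment; what a row does not reach only later rows make up. A row lasts 1/12 s, in which the tool goes at most 41.7 mm and 7.16 degrees, less where a joint would pass 70% of its speed; a pose out of reach is approached as far as the arm can. A call with a gripper value outside its range is refused whole. The fingers move at their own pace and stop on an object; FORCE is the grip in N (left out, the last holds). Time passes only in rows, so rows that repeat a pose let the fingers close. It gives the time, the measured TCP pose, the force, the opening and the grip force at its end, in the units of the state.
- ctrl.observe(): the state, without advancing time (a new reading comes with each control period).
- snapshot(name): name is "scene" or "top" or "wrist"; returns the picture (420x560x3 uint8, red, green, blue); there is no depth.
- calibration(name): a dict with "fx", "fy", "cx", "cy" (pixels), "rvec" (rotation vector, rad) and "tvec" (3), from world to camera coordinates, as OpenCV has them. Camera axes: x right, y down, z forward; pixel columns grow to the right and rows downward; lengths in mm; the calibration is good to about 2 mm. A picture is of the moment at which its call begins: read the wrist's pose just before it. calibration takes no time and is no camera call; for the wrist camera it gives the pose at the moment of the call.
- job.finish_job(): hands the job in; it is judged then, once.
The state is a dict: "clock": time; "joints": joint angles; "joint_velocities": joint speeds; "effort": joint torques, N m; "eef_pos": TCP position; "ee_rot": TCP orientation; "wrist_force": force on the tool from outside, world axes, zero at the start; "ft_torque": the same for the moment, N m; "width": finger opening in mm; "gripper_force": force on a finger pad.
Only numpy, scipy, OpenCV 4.12 (cv2) and the standard library are available. Lean on these libraries where they do the work, as an engineer would, in place of code of your own. Each camera call takes 0.05 s, during which the arm holds its last target. There are 200 camera calls.

## Working session

There is one attempt and no reset: what is moved stays moved. The work goes in short steps, Python scripts to look and compute and a shell command to move; the robot and the scene stay as the last step left them, time stands still between calls to the robot, and variables do not carry over. Pictures are saved under pics/ and viewed, at most 10 in all, crops included, and the job is handed in when it is done.

```bash
mkdir -p pics
python3 - <<'E'
from rig import ctrl,snapshot,calibration
import cv2,numpy as np
for n in("scene","top"):
    cv2.imwrite(f"pics/{n}0.png",cv2.cvtColor(snapshot(n),cv2.COLOR_RGB2BGR))
    c=calibration(n);R=cv2.Rodrigues(np.array(c["rvec"]))[0];print(n,c["fx"],(-R.T@np.array(c["tvec"]).ravel()).round(),R[2].round(2))
s=ctrl.observe();print(s["eef_pos"],np.round(s["ee_rot"],3),s["width"],s["clock"])
E
```

```text
scene 453.38355666616735 [1368. -695.  831.] [-0.63  0.57 -0.53]
top 418.8820205135634 [ 297.   30. 1176.] [ 0.24  0.03 -0.97]
[190.44951937 595.07672109 247.78696753] [[-0.952  0.305 -0.   ]
 [ 0.305  0.952 -0.001]
 [ 0.    -0.001 -1.   ]] 85.5104712229425 0.1
```

View pics/scene0.png

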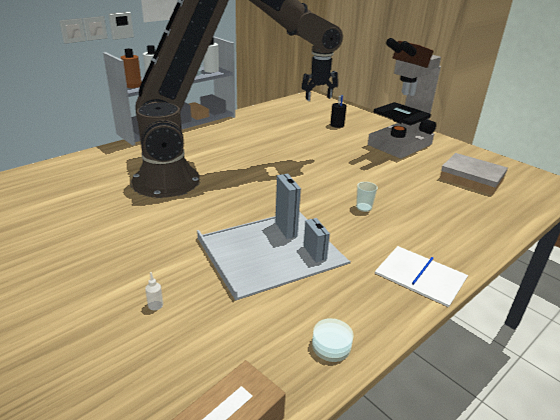

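View pics/top0.png

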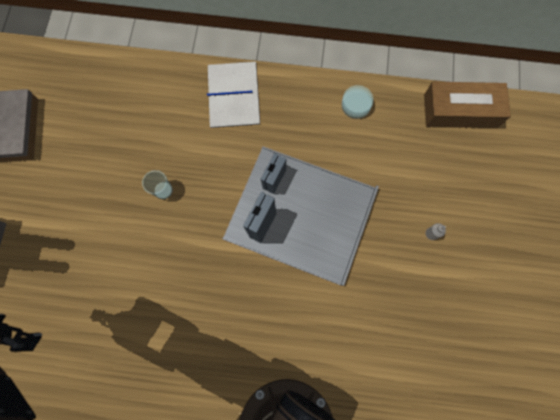

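The end wall is on the right in the top view, running (377,187)–(345,283). The tall box is near (260,215), the short box near (273,173), the beaker near (157,185) and the dropper near (438,231). I'll take an enlarged crop to get the corners.

```bash
python3 - <<'E'
import cv2
im=cv2.imread("pics/top0.png")[140:290,215:390]
cv2.imwrite("pics/topc.png",cv2.resize(im,(700,600),interpolation=cv2.INTER_CUBIC))
im=cv2.imread("pics/scene0.png")[165:300,190:355]
cv2.imwrite("pics/scenec.png",cv2.resize(im,(660,540),interpolation=cv2.INTER_CUBIC))
E
cat > h.py <<'E'
import numpy as np,cv2
from rig import calibration
def ray(n,u,v,z):
    c=calibration(n);R=cv2.Rodrigues(np.array(c["rvec"]))[0];o=-R.T@np.array(c["tvec"]).ravel()
    d=R.T@np.array([(u-c["cx"])/c["fx"],(v-c["cy"])/c["fy"],1]);return o+d*(z-o[2])/d[2]
E
```

```text
(no output)
```

View pics/topc.png

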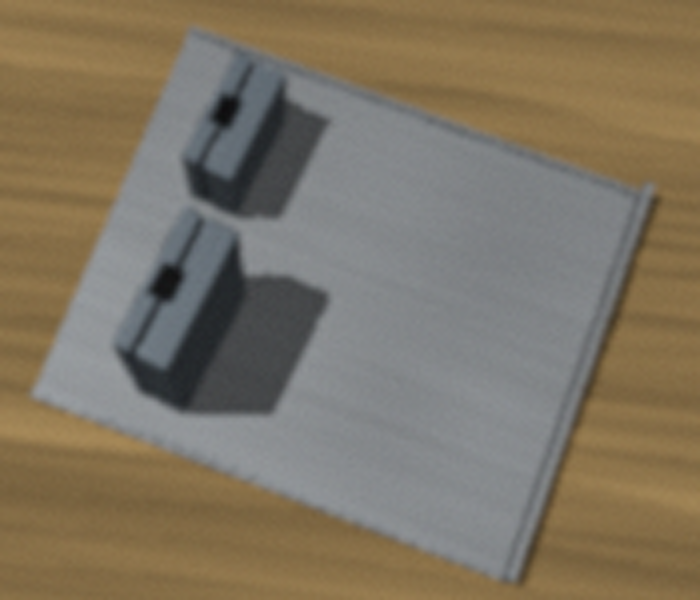

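View pics/scenec.png

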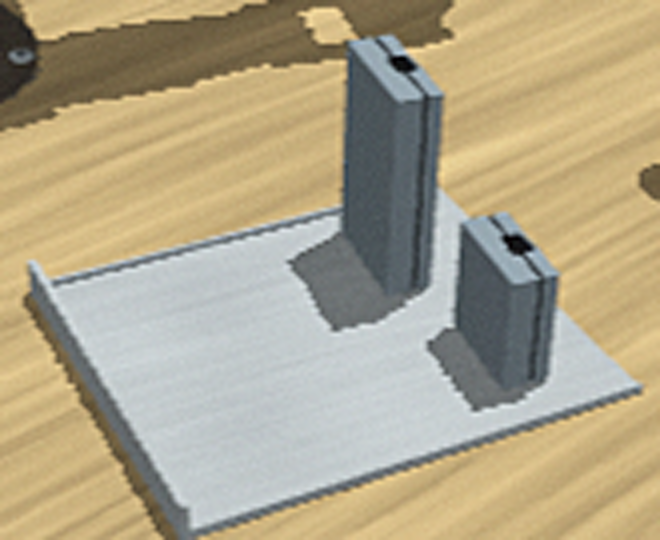

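The crop (4x) shows the tray corners at (192,28) and (32,398), with the wall top running (655,187)–(518,582). The tall box's top corners are (190,207), (243,237), (168,369) and (115,347), with the lid on the left. The short box's top corners are (237,52), (287,80), (238,178) and (183,160).

Run:
```python
from h import *
def P(pts,z,sc="top"):
    f=(lambda U,V:((U+.5)/4-.5+215,(V+.5)/4-.5+140)) if sc=="top" else (lambda U,V:((U+.5)/4-.5+190,(V+.5)/4-.5+165))
    return np.array([ray(sc,*f(*p),z)[:2] for p in pts])
L=np.linalg.norm
wall=P([(655,187),(518,582)],30);op=P([(192,28),(32,398)],8)
print("wall",wall.round(),L(wall[0]-wall[1]),"open",op.round(),L(op[0]-op[1]),"len",L(wall.mean(0)-op.mean(0)))
ax=wall.mean(0)-op.mean(0);ax/=L(ax);w=wall[0]-wall[1];o=op[0]-op[1]
for d in(w,o):print("ydir yaw-90",np.degrees(np.arctan2(*d[::-1])))
print("xdir",np.degrees(np.arctan2(ax[1],ax[0])))
for nm,pts,z in(("tall",[(190,207),(243,237),(168,369),(115,347)],178),("short",[(237,52),(287,80),(238,178),(183,160)],98)):
    q=P(pts,z);print(nm,q.round(),"c",q.mean(0).round(),"sides",[L(q[i]-q[(i+1)%4]).round() for i in range(4)])
    for a,b in((3,0),(2,1)):print("  width dir",np.degrees(np.arctan2(*(q[b]-q[a])[::-1])))
q=P([(347,42),(390,35),(441,95),(400,102)],178,"s");print("tall from scene",q.round(),q.mean(0).round())
for a,b in((3,0),(2,1)):print("  width dir",np.degrees(np.arctan2(*(q[a]-q[b])[::-1])))
q=P([(463,225),(502,212),(558,278),(515,285)],98,"s");print("short scene",q.round(),q.mean(0).round())
# end wall outer top edge in scene, floor corner
print("scene tray corners",P([(30,262),(187,510)],30,"s").round(),P([(640,388)],8,"s").round())
for n,u,v,z in(("top",154,181,85),("top",162,190,0),("top",440,230,108),("top",436,232,0)):print("bystander",ray(n,u,v,z).round())
```

```text
wall [[ 666. -183.]
 [ 378. -110.]] 296.9220366251298 open [[755. 164.]
 [465. 238.]] 298.55096998524135 len 358.5871459994377
ydir yaw-90 -14.09310994230862
ydir yaw-90 -14.36083724923181
xdir -104.20085527595977
tall [[571. 130.]
 [556.  95.]
 [468. 129.]
 [478. 163.]] c [518. 129.] sides [np.float64(38.0), np.float64(94.0), np.float64(35.0), np.float64(99.0)]
  width dir -19.633286333259676
  width dir -21.49771060942747
short [[706. 121.]
 [690.  84.]
 [617. 109.]
 [625. 147.]] c [659. 115.] sides [np.float64(40.0), np.float64(77.0), np.float64(39.0), np.float64(85.0)]
  width dir -17.82880846693808
  width dir -18.263955404234764Traceback (most recent call last):
  File "<stdin>", line 14, in <module>
  File "<stdin>", line 4, in P
  File "h.py", line 4, in ray
    c=calibration(n);R=cv2.Rodrigues(np.array(c["rvec"]))[0];o=-R.T@np.array(c["tvec"]).ravel()
ValueError: cameras: scene, top, wrist
```

The measured sizes and the 140 mm spacing match the text. In world coordinates:
- **Tray:** centre about (566,27), own x at -104.2°.
- **Tall box:** centre (518,129), facing about -110°.

I'll move in behind its lid with the fingers partly closed.

```bash
python3 -m jog '{"twist":[[0,0,1.6],[0,0,1.6],[0,0,1.6],[0,0,1.6],[0,0,1.6],[0,0,1.6],[0,0,1.6],[0,0,1.6],[0,0,1.6],[0,0,1.6],[0,0,1.6],[0,0,1.6],[0,0,1.6],[0,0,1.6],[0,0,1.6],[0,0,1.6],[0,0,1.6],[0,0,1.6],[0,0,1.6],[0,0,1.6]],"travel":[[-45.6,-28.4,0],[-45.6,-28.4,0],[-45.6,-28.4,0],[-45.6,-28.4,0],[-45.6,-28.4,0],[-45.6,-28.4,0],[-45.6,-28.4,0],[-45.6,-28.4,0],[-45.6,-28.4,0],[-45.6,-28.4,0],[-45.6,-28.4,0],[-45.6,-28.4,0],[-45.6,-28.4,0],[-45.6,-28.4,0],[-45.6,-28.4,0],[-45.6,-28.4,0],[-45.6,-28.4,0],[-45.6,-28.4,0],[-45.6,-28.4,0],[-45.6,-28.4,0]],"gripper":[5,5,5,5,5,5,5,5,5,5,5,5,5,5,5,5,5,5,5,5]}'
python3 - <<'E'
from rig import ctrl,snapshot
import cv2,numpy as np
s=ctrl.observe();print(s["eef_pos"],np.round(s["ee_rot"],3),s["joints"])
cv2.imwrite("pics/w1.png",cv2.cvtColor(snapshot("wrist"),cv2.COLOR_RGB2BGR))
E
```

```text
clock: 1.77
eef_pos: [537.8, 186.5, 248.5]
ee_rot: [[0.331, 0.944, 0.0], [0.944, -0.331, 0.0], [0.0, 0.0, -1.0]]
wrist_force: [1.2, -0.2, 0.1]
width: 50.3
gripper_force: 0.0
[537.81159119 186.49699561 248.45140282] [[ 0.331  0.944  0.   ]
 [ 0.944 -0.331  0.   ]
 [ 0.     0.    -1.   ]] [2.17733507e-01 4.11456347e-01 1.69811990e+00 8.39672215e-05
 1.03180215e+00 5.55156111e-01]
```

View pics/w1.png

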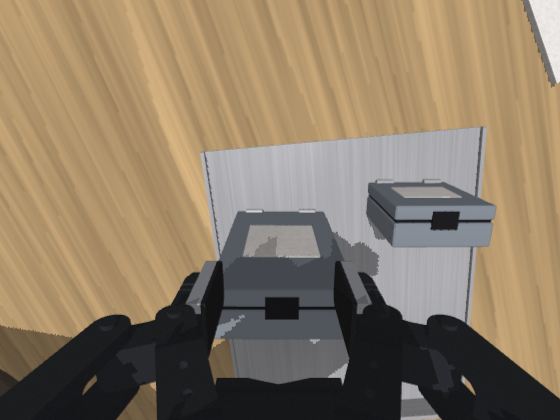

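The wrist view shows the box between the fingers and parallel to the tool. Its lid top edge runs (218,290)–(350,290), and the short box is well to the right. I'll check the standoff before going down.

Run:
```python
from h import *
from rig import ctrl
s=ctrl.observe();R=np.array(s["ee_rot"]);p=np.array(s["eef_pos"])
for u,v,z in((221,290,178),(345,290,178),(215,338,178),(343,338,178),(237,211,3),(327,211,3)):
    q=ray("wrist",u,v,z);print(q.round(),(R.T@(q-p)).round())
```

```text
[490. 162. 178.] [-39. -37.  70.]
[565. 135. 178.] [-39.  43.  70.]
[472. 129. 178.] [-76. -43.  70.]
[554. 101. 178.] [-76.  43.  70.]
[480. 165.   3.] [-39. -47. 245.]
[577. 131.   3.] [-39.  55. 245.]
```

```bash
python3 -m jog '{"twist":[[0,0,0],[0,0,0],[0,0,0],[0,0,0],[0,0,0],[0,0,0],[0,0,0],[0,0,0],[0,0,0],[0,0,0],[0,0,0],[0,0,0],[0,0,0],[0,0,0],[0,0,0],[0,0,0]],"travel":[[0,0.2,4],[0,0.2,8],[0,0.2,9.8],[0,0.2,9.8],[-1,0.2,9.8],[-2,0.2,9.8],[-2.4,0.2,9.8],[-2.8,0.2,9.8],[-3.2,0.2,9.8],[-3.6,0.2,9.8],[-4,0.2,9.8],[-4.3,0.2,9.8],[-4.6,0.2,9.8],[-4.8,0.2,9.8],[-5,0.2,9.8],[-5,0.2,9.8]],"gripper":[5,5,5,5,5,5,5,5,5,5,5,5,5,5,5,5]}'
python3 - <<'E'
from rig import snapshot
import cv2
a=snapshot("scene")[130:300,190:355]
cv2.imwrite("pics/s2.png",cv2.cvtColor(cv2.resize(a,None,fx=3,fy=3),cv2.COLOR_RGB2BGR))
E
```

```text
clock: 3.15
eef_pos: [523.4, 137.7, 150.2]
ee_rot: [[0.333, 0.943, -0.0], [0.943, -0.333, 0.0], [-0.0, -0.0, -1.0]]
wrist_force: [-0.6, 0.6, 0.2]
width: 50.1
gripper_force: 0.0
```

View pics/s2.png

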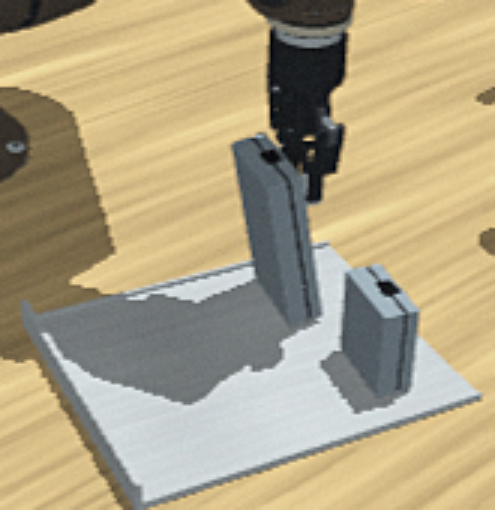

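The box is tilting about its foot edge towards the wall. It hasn't slid, and its top is in front of the fingers. I'll keep pushing until it goes over, then pause.

```bash
python3 -m jog '{"twist":[[0,0,0],[0,0,0],[0,0,0],[0,0,0],[0,0,0],[0,0,0],[0,0,0],[0,0,0],[0,0,0],[0,0,0],[0,0,0],[0,0,0],[0,0,0],[0,0,0],[0,0,0],[0,0,0],[0,0,0]],"travel":[[-0.3,0,0],[-0.6,0,0],[-0.9,0,0],[-1.2,0,0],[-1.5,0,0],[-1.8,0,0],[-2.1,0,0],[-2.4,0,0],[-2.6,0,0],[-2.6,0,0],[-2.6,0,0],[-2.6,0,0],[-2.6,0,0],[-2.6,0,0],[-2.6,0,0],[-2.6,0,0],[-2.6,0,0]],"gripper":[5,5,5,5,5,5,5,5,5,5,5,5,5,5,5,5,5]}'; python3 -m jog '{"twist":[[0,0,0],[0,0,0],[0,0,0],[0,0,0],[0,0,0]],"travel":[[4,0,0],[8,0,0],[11,0,0],[11,0,0],[11,0,0]],"gripper":[5,5,5,5,5]}';python3 - <<'E'
from rig import snapshot
import cv2
a=snapshot("wrist")
cv2.imwrite("pics/w3.png",cv2.cvtColor(a,cv2.COLOR_RGB2BGR))
a=snapshot("top");cv2.imwrite("pics/t3full.png",cv2.cvtColor(a,cv2.COLOR_RGB2BGR))
E
```

```text
clock: 4.62
eef_pos: [514.9, 113.5, 150.3]
ee_rot: [[0.332, 0.943, 0.0], [0.943, -0.332, 0.0], [0.0, 0.0, -1.0]]
wrist_force: [-0.2, -0.3, 0.9]
width: 50.1
gripper_force: 0.0
clock: 5.03
eef_pos: [551.3, 218.3, 149.9]
ee_rot: [[0.33, 0.944, -0.0], [0.944, -0.33, -0.0], [-0.0, -0.0, -1.0]]
wrist_force: [-1.0, -0.6, 0.1]
width: 49.9
gripper_force: 0.0
```

View pics/w3.png

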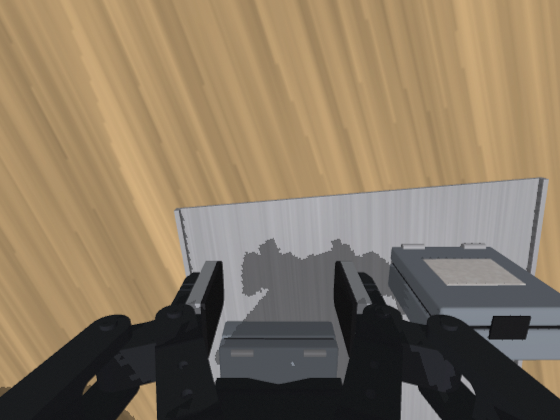

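It lies flat, lid up. The foot face is visible between rows 322 (floor edge) and 342 (top edge), columns 222–337, with the hinges just beyond.

Run:
```python
from h import *
from rig import ctrl
s=ctrl.observe();R=np.array(s["ee_rot"]);p=np.array(s["eef_pos"])
ex=np.array([-.245,-.969]);ey=np.array([.969,-.245]);c=np.array([566,27])
for u,v,z in((226,322,3),(334,322,3),(221,343,41),(338,342,41),(179,210,3),(541,180,8)):
    q=ray("wrist",u,v,z);d=q[:2]-c;print(q.round(),"tool",(R.T@(q-p)).round(),"tray",(ex@d).round(),(ey@d).round())
```

```text
[466. 123.   3.] tool [-117.  -49.  147.] tray -68.0 -120.0
[560.  90.   3.] tool [-117.   51.  147.] tray -59.0 -21.0
[470. 129.  41.] tool [-110.  -47.  109.] tray -75.0 -118.0
[560.  98.  41.] tool [-109.   48.  109.] tray -67.0 -23.0
[470. 236.   3.] tool [ -8. -83. 147.] tray -179.0 -145.0
[754. 164.   8.] tool [ 18. 209. 142.] tray -179.0 148.0
```

The foot edge is at tray (-67,-70), and the box is skewed about 5.5° and 66 mm short of the wall. I'll square the tool to the tray, lower it to z about 30, then push.

```bash
python3 -m jog '{"twist":[[0,0,-0.09],[0,0,-0.09],[0,0,-0.09],[0,0,-0.09],[0,0,-0.09],[0,0,-0.09],[0,0,-0.09]],"travel":[[-0.1,-1.3,3],[-0.1,-1.3,6],[-0.1,-1.3,9],[-0.1,-1.3,11],[-0.1,-1.3,12],[-0.1,-1.3,12],[-0.1,-1.3,12]],"gripper":[5,5,5,5,5,5,5]}'; python3 -m jog '{"twist":[[0,0,0],[0,0,0],[0,0,0],[0,0,0],[0,0,0],[0,0,0],[0,0,0],[0,0,0],[0,0,0],[0,0,0],[0,0,0],[0,0,0],[0,0,0],[0,0,0],[0,0,0],[0,0,0],[0,0,0],[0,0,0],[0,0,0],[0,0,0]],"travel":[[-2,0,0],[-4,0,0],[-6,0,0],[-8,0,0],[-8.5,0,0],[-9,0,0],[-9.5,0,0],[-10,0,0],[-10.5,0,0],[-11,0,0],[-11.5,0,0],[-12,0,0],[-12.5,0,0],[-13,0,0],[-13.5,0,0],[-14,0,0],[-14.5,0,0],[-15,0,0],[-15.3,0,0],[-15.3,0,0]],"gripper":[5,5,5,5,5,5,5,5,5,5,5,5,5,5,5,5,5,5,5,5]}'
python3 - <<'E'
from h import *
from rig import ctrl,snapshot
p=np.array(ctrl.observe()["eef_pos"])[:2]-[566,27];print(p@[-.245,-.969],p@[.969,-.245])
a=snapshot("top")[140:290,215:390]
cv2.imwrite("pics/t4.png",cv2.cvtColor(cv2.resize(a,None,fx=4,fy=4,interpolation=2),cv2.COLOR_RGB2BGR))
E
```

```text
clock: 5.72
eef_pos: [539.1, 220.0, 30.8]
ee_rot: [[0.247, 0.969, -0.0], [0.969, -0.247, 0.0], [0.0, -0.0, -1.0]]
wrist_force: [0.8, 0.3, 0.6]
width: 50.0
gripper_force: 0.0
clock: 7.38
eef_pos: [501.6, 72.4, 30.7]
ee_rot: [[0.246, 0.969, 0.001], [0.969, -0.246, 0.0], [0.001, 0.001, -1.0]]
wrist_force: [0.6, -0.1, -0.7]
width: 50.2
gripper_force: 0.0
-28.233856855083 -73.50769692520507
```

View pics/t4.png

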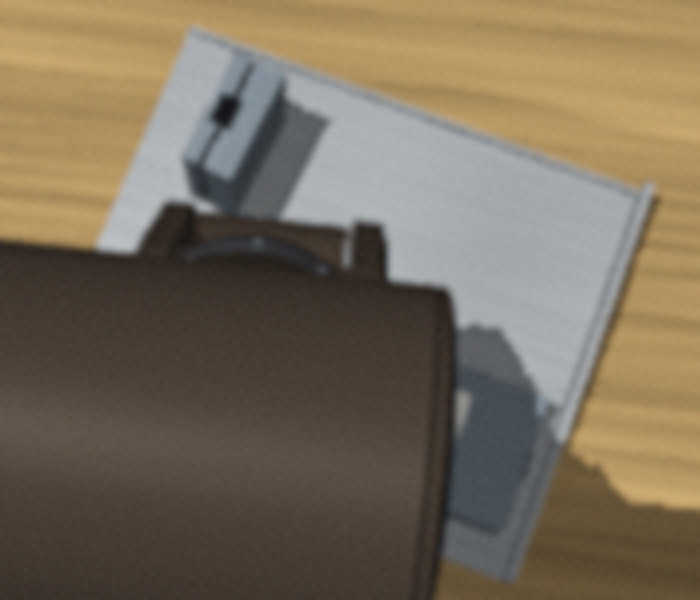

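The box lies lid up, with its leading end near (545,400)–(498,530), squared and about 15 mm from the wall. I'll close the gap slowly.

```bash
python3 -m jog '{"twist":[[0,0,0],[0,0,0],[0,0,0],[0,0,0],[0,0,0],[0,0,0],[0,0,0],[0,0,0]],"travel":[[-0.2,0,0],[-0.4,0,0],[-0.6,0,0],[-0.8,0,0],[-1.0,0,0],[-1.2,0,0],[-1.3,0,0],[-1.3,0,0]],"gripper":[5,5,5,5,5,5,5,5]}'
python3 -m jog '{"twist":[[0,0,0],[0,0,0],[0,0,0]],"travel":[[-0.1,0,0],[-0.2,0,0],[-0.2,0,0]],"gripper":[5,5,5]}'
python3 -m jog '{"twist":[[0,0,0],[0,0,0],[0,0,0]],"travel":[[-0.1,0,0],[-0.2,0,0],[-0.2,0,0]],"gripper":[5,5,5]}'
```

```text
clock: 8.1
eef_pos: [498.2, 59.8, 30.4]
ee_rot: [[0.246, 0.969, 0.001], [0.969, -0.246, 0.0], [0.0, 0.001, -1.0]]
wrist_force: [1.3, 2.2, 2.1]
width: 50.1
gripper_force: 1.3
clock: 8.35
eef_pos: [498.1, 59.3, 30.4]
ee_rot: [[0.246, 0.969, 0.002], [0.969, -0.246, 0.001], [0.002, 0.002, -1.0]]
wrist_force: [4.0, 23.6, 1.8]
width: 49.8
gripper_force: 11.7
clock: 8.6
eef_pos: [498.1, 59.1, 30.5]
ee_rot: [[0.246, 0.969, 0.003], [0.969, -0.246, 0.003], [0.003, 0.003, -1.0]]
wrist_force: [8.4, 44.9, 1.0]
width: 49.9
gripper_force: 23.2
```

The force rose to 45 N with the TCP stopped, so the box is against the wall. I'll back off, lift clear and check.

```bash
python3 -m jog '{"twist":[[0,0,0],[0,0,0],[0,0,0],[0,0,0],[0,0,0],[0,0,0],[0,0,0],[0,0,0],[0,0,0],[0,0,0],[0,0,0],[0,0,0],[0,0,0],[0,0,0],[0,0,0],[0,0,0]],"travel":[[0.4,0,0],[1,0,0],[3,0,0],[6,0,0],[8,0,-2],[10,0,-5],[11,0,-9],[12,0,-13],[13,0,-17],[17,0,-20],[21,0,-20],[25,0,-20],[28,0,-20],[28,0,-20],[28,0,-20],[28,0,-20]],"gripper":[5,5,5,5,5,5,5,5,5,5,5,5,5,5,5,5]}'
python3 - <<'E'
from rig import snapshot
import cv2
a=snapshot("top");cv2.imwrite("pics/t5full.png",cv2.cvtColor(a,cv2.COLOR_RGB2BGR));a=a[140:290,215:390]
cv2.imwrite("pics/t5.png",cv2.cvtColor(cv2.resize(a,None,fx=4,fy=4,interpolation=2),cv2.COLOR_RGB2BGR))
E
```

```text
clock: 9.93
eef_pos: [565.5, 326.7, 229.6]
ee_rot: [[0.246, 0.969, -0.001], [0.969, -0.246, -0.001], [-0.001, -0.001, -1.0]]
wrist_force: [0.6, 0.1, -0.6]
width: 50.0
gripper_force: 0.0
```

View pics/t5.png

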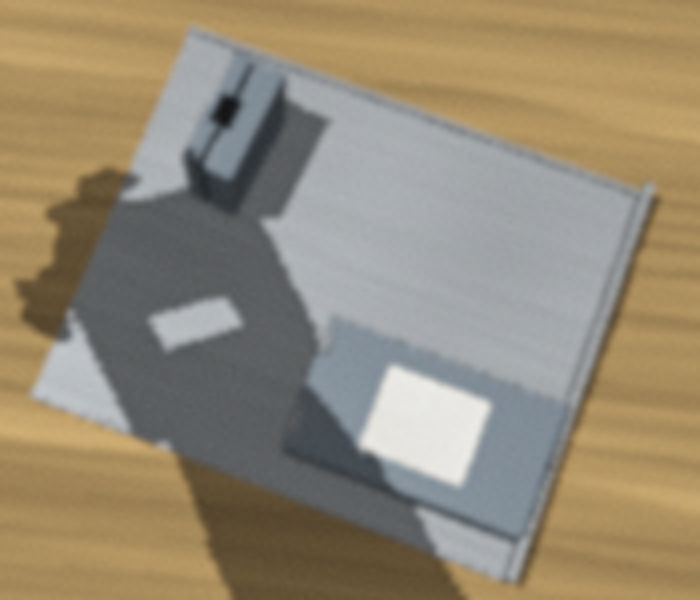

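The box lies lid up with its end flush against the wall from (570,402) to (522,535), square to it. The short box is unmoved. I'll check the numbers and hand in if they agree.

Run:
```python
from h import *
from rig import job
def T(U,V,z):
    d=ray("top",(U+.5)/4-.5+215,(V+.5)/4-.5+140,z)[:2]-[566,27];return np.array([d@[-.245,-.969],d@[.969,-.245]])
c=T(427,427,41);a=T(334,318,41);b=T(570,402,41);w=T(522,530,41)
ang=np.degrees(np.arctan2(*(b-a)[::-1]));print(c,a,b,w,ang)
A=cv2.imread("pics/top0.png").astype(int);B=cv2.imread("pics/t5full.png").astype(int)
print("dropper diff",abs(A-B)[215:250,420:455].max())
if abs(c[1])<100 and abs(ang)<3.5 and abs((b+w)[0]/2-174)<6: print(job.finish_job())
```

```text
[ 85.71365376 -73.80188905] [ -0.38076    -25.69282401] [171.06718245 -22.40358336] [ 169.08619659 -116.17560168] 1.0990886651424767
dropper diff 43
the job is handed in; nothing more can be done
None
```

The tall box was tipped onto its back and pushed lid up, flat and square against the end wall. By camera it is within about 4 mm and 1–2° of true. The short box looks unmoved, the arm kept well away from the dropper bottle and beaker, whose final positions I did not measure, and the job is handed in with no verdict returned.

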